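# Index the deburring turret and lock it

### The arm

A 6-joint arm with a two-finger parallel gripper is mounted at the origin on the work surface. World frame = base frame: x ahead of the robot, y to its left, z up, the work surface at z = 0. Lengths are in mm, angles in rad, forces in N, time in s.
With the tool pointing down it reaches from about 350 to 975 mm from the base axis. Payload 7.1 kg.
Tool frame: the origin (TCP) lies between the finger pads; the fingertips stand 8 mm ahead of it and the grasp point (between the pads) lies 11 mm behind it; x points along the fingers, y is the direction in which the jaws open and shut, and the axes are right-handed (so a half turn about x gives the same grasp; the last joint's range is limited). The gripper opens to 88 mm and grips with 3 to 60 N. Pads are 20 mm wide; open, the fingers measure 115 mm over their backs; the gripper's body (75 mm by 178 mm) begins 61 mm behind the grasp point.
Start: joints at [1.133, 0.423, 1.63, -0, 1.089, -0.019], TCP at [254.133, 570.983, 230.675] pointing down, gripper open.
Joint ranges: [-3, 3], [-0.9, 2.11], [0.09, 2.58], [-1.31, 4.45], [0.11, 2.69], [-2.54, 2.54]. Speed limits (rad/s): [2.39, 2.39, 3.01, 3.14, 3.14, 3.14].

### API

Orientations are given as a rotation vector (axis times angle).
In Python, from workcell import ctrl gives the robot as it stands.
- The arm moves only by the tool apply_moves, never from a script. Its argument "increments" is a list of rows, each an object with "gripper": the opening in per cent of the stroke, from 0 (shut) to 100 (fully open); "delta_pos": the shift along the tool's x, y, z in cm, a list of three; "dr": the turn, a rotation vector about the tool's x, y, z in rad, a list of three. In form: [{"gripper": gripper, "delta_pos": [dx, dy, dz], "dr": [ax, ay, az]}, ...]. A call has exactly 5 rows; each row shifts and turns the commanded pose from where the row before left it, along the tool's axes as they then stand; what a row does not reach is not made up. A row lasts 1/12 s, in which the tool goes at most 41.7 mm and 7.16 degrees, less where a joint would pass 70% of its speed; a pose out of reach is approached as far as the arm can. A call with a gripper value outside its range is refused whole. The fingers move at their own pace and stop on an object; the grip force is fixed at half the most. Time passes only in rows, so rows that do not move let the fingers close, or fill a call up. It gives the time, the measured TCP pose, the force and the opening at its end, in the units of the state.
- ctrl.get_obs(): the state, without advancing time (a new reading comes with each control period).
- ctrl.get_image(name): name is "side" or "top"; returns a dict with "img" (420x560x3 uint8, red, green, blue), "range_z" (420x560 float32, mm along the optical axis (not along the pixel's ray), 0 where there is no reading), "mtx" (3x3 intrinsics, pixels), "rvec" (rotation vector, rad) and "tvec" (3), from world to camera coordinates, as OpenCV has them. Camera axes: x right, y down, z forward; pixel columns grow to the right and rows downward; lengths in mm; the calibration is good to about 2 mm. A picture is of the moment at which its call begins.
- ctrl.close_job(): hands the job in, once; it reports no verdict.
The state is a dict: "t": time; "qpos": joint angles; "qvel": joint speeds; "joint_torque": joint torques, N m; "ee_pos": TCP position; "orientation": TCP orientation; "ft_force": force on the tool from outside, world axes, zero at the start; "moment": the same for the moment, N m; "width": finger opening in mm.
Only numpy, scipy, OpenCV 4.12 (cv2) and the standard library are available. Lean on these libraries where they do the work, as an engineer would, in place of code of your own. Each camera call takes 0.05 s, during which the arm holds its last target. There are 200 camera calls.

### The job

Turn the indexing turret clockwise (seen from above), click by click, until its handle post stands exactly three clicks past the fixed pointer, without running over that click; nudge the post round with light fingertip pressure (below 30 N, so push it, do not clamp it). Then press the raised lock knob straight down until the pin is fully home and seated with a firm push of 10 to 25 N (never above 40 N; how deep that is differs each time), and let go. Leave the other things on the bench alone.

Things in the scene. Friction and masses are not known exactly. Their poses are not given: they have to be found in the camera images.
- fixture: Fixed indexing fixture. Origin: on the turret axis, on the bench; z up. A dark 250 x 280 x 12 mm slab carries a grey round pot (radius 78 mm, top 46 mm up) with the turret on it. Bearings below: in its frame, from +x towards +y. At +90 deg: brass detent roller and dark housing, top 60 mm up, to 139 mm out. At 210 deg: lock column and arm, top 96 mm up, 54 to 120 mm out, 44 mm wide.
- pointer_tip (a point): Tip of the fixed pointer's arrowhead (aluminium block, top 58 mm above the bench), 82 mm from the turret axis at bearing +30 deg.
- turret (a joint): Turret angle, rad, positive clockwise from above. 0: handle post at the pointer; post's bearing = 30 deg minus this. A seat every 0.5236 rad (30 deg), one at 0; three clicks past the pointer = 1.571 (bearing -60 deg). Starts near any seat from one before the pointer to one past it. Midway between seats is a hump; past it the turret snaps ahead into the next seat by itself. End stops -0.95, 2.2.
- plate_top (a point): Turning plate of the turret, bare steel, with its handle post. This point: on the axis, on its flat top, 62 mm above the bench; 12 round rim lobes (radius 9 mm), outer radius 73 mm. In its middle a stainless workpiece (barrel radius 30 mm, square tang, top 93 mm above the bench). Turns with the turret; at joint 0 its x axis is the fixture's.
- post_mid (a point): Mid-height of the handle post, 83 mm above the bench: upright round dark steel rod, 14 mm in diameter, the only one on the plate, 48 mm from the turret axis, from 62 to 104 mm above the bench. Push it sideways with closed fingers from behind and follow its circle: leaving a seat takes 9 to 14 N square to its arm; at most 30 N.
- lock (a joint): Height of the lock pin, m: 0 = tip level with the pot's top, positive raised. Starts raised 18 to 24 mm; stays where left (friction 3.5 N). Goes down between two rim lobes only with the turret seated on a click (1.5 mm play a side), else stops on a lobe at about 16 mm. Home is a hidden rigid seat inside the pot, set each time anywhere from 0 to -12 mm: find it by feel, where the force rises.
- pin_tip (a point): Tip of the lock pin (12 mm, round end), 46 mm above the bench at lock joint 0. Do not force the pin against the plate (below 30 N), nor into its seat (below 40 N).
- lock_top (a point): Centre of the flat top of the black lock knob (30 mm in diameter, 20 mm high), 64 mm from the turret axis at bearing 210 deg; 130 mm above the bench at lock joint 0, so 118 to 130 mm when home. Press down here with closed fingertips; until then keep the gripper clear of the raised knob.
- core_a: Bystander: stainless valve core, square 34 mm ends and a 58 mm barrel, 114 mm high; origin under its centre.
- core_b: Bystander: a second such valve core.
- bearing: Bystander: steel ring, 32 mm across, 12 mm high, on the fixture's slab.
- bush: Bystander: brass plug, 22 mm in diameter and height, on the fixture's slab.
- shim: Bystander: steel block 32 x 20 x 12 mm on the fixture's slab.
- brush: Bystander: hand brush lying on the bench.
- wrench: Bystander: wrench lying on the bench.
- tape: Bystander: cardboard-coloured tape roll, 90 mm across, 24 mm high.

How it is judged:
By the outcome, as a careful person would: the job done as asked, in the order asked, and still so for the second after the job is handed in, with the robot touching nothing.
It also fails if it takes over 72 s, if anything falls off the work surface, if the arm or the gripper's body presses on something with over 40 N, if the wrist force passes 120 N, or if a joint passes its speed limit or range.

## Working session

There is one attempt and no reset: what is moved stays moved. The work goes in short steps, Python scripts to look and compute and a tool call to move; the robot and the scene stay as the last step left them, time stands still between calls to the robot, and variables do not carry over. Pictures are saved under pics/ and viewed, about 8 in all and at most 12, crops included, and the job is handed in when it is done.

Besides the shell and the picture viewer there is one more tool, called after "Request:" as a command line: name --argument value ..., lists and objects as JSON in quotes. apply_moves: Moves the arm, as the interface text tells. Its arguments: {"type":"object","properties":{"increments":{"type":"array","items":{"type":"object","properties":{"gripper":{"type":"number"},"delta_pos":{"type":"array","items":{"type":"number"}},"dr":{"type":"array","items":{"type":"number"}}}}}},"required":["increments"]}

```bash
mkdir -p pics
cat > h.py <<'E'
import numpy as np,cv2
from workcell import ctrl
def cap(n,f):
    d=ctrl.get_image(n); np.savez('/tmp/%s.npz'%f,**{k:np.asarray(v) for k,v in d.items()})
    cv2.imwrite('pics/%s.png'%f,cv2.cvtColor(d['img'],cv2.COLOR_RGB2BGR)); return d
def cloud(d):
    z=np.asarray(d['range_z'],float);K=np.asarray(d['mtx']);R=cv2.Rodrigues(np.asarray(d['rvec'],float))[0];t=np.asarray(d['tvec'],float).ravel()
    v,u=np.mgrid[:z.shape[0],:z.shape[1]]
    P=np.stack([(u-K[0,2])/K[0,0]*z,(v-K[1,2])/K[1,1]*z,z],-1)
    W=(P-t)@R; W[z==0]=np.nan; return W
E
python3 - <<'E'
from h import *
for n in('top','side'):
    d=cap(n,n+'1');print(d['mtx'],d['rvec'],d['tvec'])
print(ctrl.get_obs())
E
```

```text
[[406.17444642   0.         286.10859278]
 [  0.         406.17444642 207.90912048]
 [  0.           0.           1.        ]] [ 2.18048223 -2.13664742  0.12345377] [  17.16634298  563.95361204 1226.93720291]
[[399.55128575   0.         278.98296852]
 [  0.         399.55128575 209.10519016]
 [  0.           0.           1.        ]] [ 2.05438393 -0.47795543  0.29396712] [-505.49068535  238.26132442  888.33325629]
{'t': 0.1, 'qpos': array([ 1.13300522e+00,  4.23771392e-01,  1.63058021e+00,  3.57285615e-05,
        1.08860347e+00, -1.90132845e-02]), 'qvel': array([-0.00157821, -0.00127226, -0.00196126,  0.00094026, -0.00216206,
        0.00170822]), 'joint_torque': array([ 1.24392354e-03, -5.45612776e+01, -2.74322230e+01,  6.44617947e-02,
        1.89679570e-02, -6.71959128e-05]), 'ee_pos': array([253.92570782, 570.57046417, 229.98817918]), 'orientation': array([ 0.32745733,  1.54606174, -0.32954314]), 'ft_force': array([ 0.06721594, -0.62642121,  0.02322636]), 'moment': array([-0.02548031,  0.02126742,  0.04856963]), 'width': 87.73891641093445}
```

View pics/top1.png

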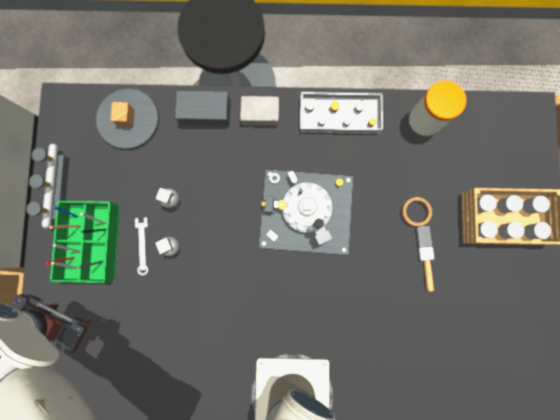

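View pics/side1.png

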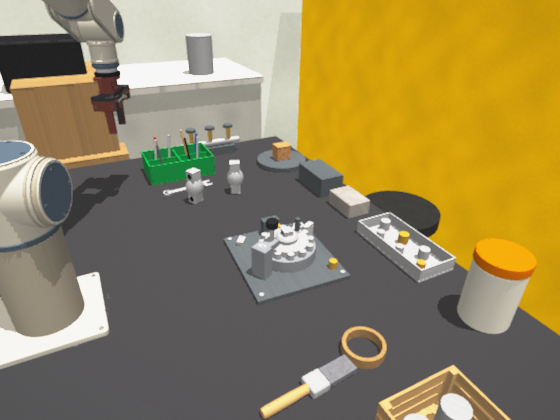

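Run:
```python
from h import *
d=dict(np.load('/tmp/top1.npz'));W=cloud(d)
c=d['img'][160:262,252:364][:,:,::-1];a=cv2.resize(c,None,fx=5,fy=5,interpolation=cv2.INTER_CUBIC)
d2=dict(np.load('/tmp/side1.npz'));W2=cloud(d2)
c=d2['img'][205:305,215:350][:,:,::-1];b=cv2.resize(c,None,fx=5,fy=5,interpolation=cv2.INTER_CUBIC)
cv2.imwrite('pics/crop1.png',a);cv2.imwrite('pics/crop2.png',b)
print(W[207,307],W[300,200],W[165:258:8,258:360:8,2].round())
# dark slab outline from top
m=(W[...,2]>8)&(W[...,2]<16);m[:,:255]=0;m[:,362:]=0;m[:160]=0;m[262:]=0
p=W[m][:,:2].astype(np.float32);print(len(p),cv2.minAreaRect(p))
# pot/plate points
for lo,hi in((43,49),(59,65),(88,97),(99,108),(125,160)):
  for w in(W,W2):
    q=w.reshape(-1,3);c0=W[207,307];s=(q[:,2]>lo)&(q[:,2]<hi)&(np.hypot(*(q[:,:2]-c0[:2]).T)<110);print(lo,s.sum(),q[s].mean(0),q[s].std(0))
```

```text
[560.33444782 -33.35593216  93.24662423] [274.79003758 289.13685547   4.686102  ] [[ -0.  nan  -4.   2.   2.  -3.   7.  -2.  -1.  -1.  -3.   3.   1.]
 [  2.  10.  24.  16.  58.  13.  12.  13.  -3.   0.   2.  -2.  -5.]
 [ -6.  11.  25.  13.  15.   8.  14.  13.  14.   8.  31.  10.   4.]
 [  1.  12.  14.  13.  45.  45.  64.  59.  48.  12.  13.  14.   2.]
 [ -2.  61.  26.   8.  45.  60.  76.  67.  65.  43.  15.  14.   3.]
 [  1.  61.  31.  61.  62.  71.  93.  78.  63.  47.  14.  14.   1.]
 [ -1.  15.  15.  12.  65.  62.  85.  61.  59.  59.  11.  12.  -0.]
 [  3.  12.  14.  14.  60.  61.  64. 152. 156.  14.  12.  10.  -1.]
 [ -0.  14.  15.  14.   8.  50.  48.  92.  93.  13.  13.  11.  -2.]
 [  0.  16.  24.  14.  13.   8.  17.  42. 102.  97.  10.  12.  -2.]
 [  1.  15.   9.  15.   7.  11.  11.  14.  11.  12.  14.  11.   4.]
 [  2.   2.  -2.   0.  -1.   2.  -2.   6.   1.  -2.  10.  11.   2.]]
3751 ((559.3894653320312, -28.109664916992188), (302.8807373046875, 261.2273864746094), 84.18119049072266)
43 357 [566.25636717 -33.99352343  46.03742955] [50.90209375 49.14134973  1.50440412]
43 281 [559.90599033 -85.45218609  45.64386021] [40.56316951 36.32088841  1.30947187]
59 876 [569.37510417 -25.6675875   61.94458828] [34.90174105 43.4842053   1.57599669]
59 623 [571.36394598 -54.3655068   61.72238191] [37.15306224 38.29795072  1.14228188]
88 210 [514.87787379 -61.34318177  94.08655293] [43.27707007 23.05126441  2.00290002]
88 283 [516.72220942 -64.41782644  93.99250621] [42.86944833 24.04547408  2.29665919]
99 37 [538.55541132 -49.82978317 101.35336066] [63.32614963 32.09102292  2.24935724]
99 34 [561.67304186 -41.0831703  102.86012762] [50.8041004  26.20881614  2.63029465]
125 88 [509.9281409  -63.96528625 151.11609239] [7.35435367 7.5020067  3.49662869]
125 136 [507.53534025 -70.55378162 145.44474084] [7.65384813 7.2460223  6.66046401]
```

View pics/crop1.png

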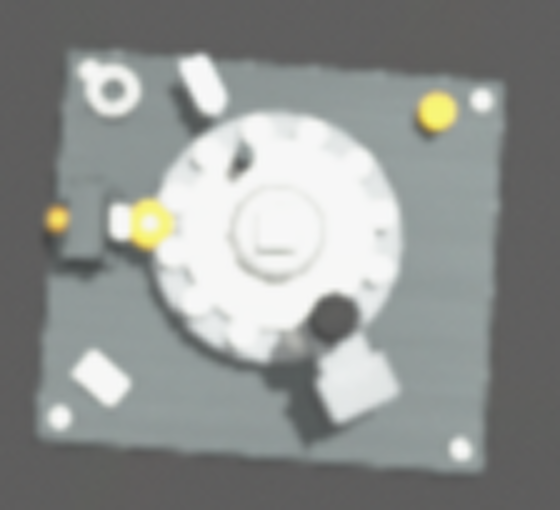

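View pics/crop2.png

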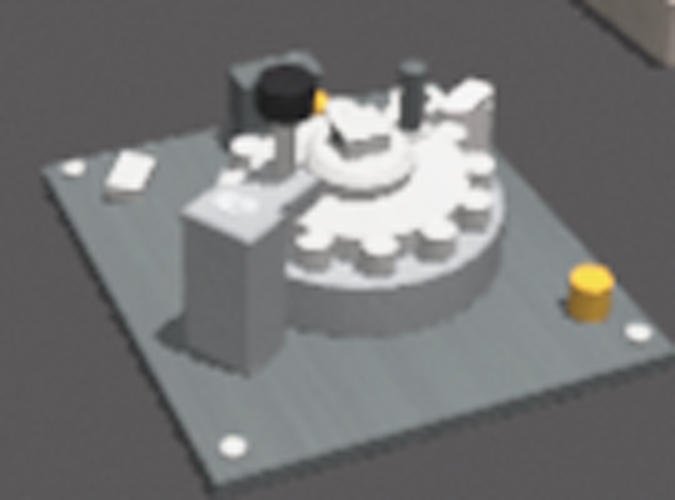

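```bash
cat >> h.py <<'E'
def ray(d,u,v,h):
    K=np.asarray(d['mtx']);R=cv2.Rodrigues(np.asarray(d['rvec'],float))[0];t=np.asarray(d['tvec'],float).ravel()
    r=R.T@np.linalg.inv(K)@[u,v,1];c=-R.T@t
    return (c+r*(h-c[2])/r[2])[:2]
E
python3 - <<'E'
from h import *
T=dict(np.load('/tmp/top1.npz'));S=dict(np.load('/tmp/side1.npz'))
def t(x,y,h):return ray(T,252+x/5-.4,160+y/5-.4,h)
def s(x,y,h):return ray(S,215+x/5-.4,205+y/5-.4,h)
cs=np.array([t(70,50,12),t(503,80,12),t(483,470,12),t(38,437,12)])
print('slab',cs.round(),cs.mean(0),[np.linalg.norm(cs[i]-cs[i-1]).round() for i in range(4)])
e=(cs[0]-cs[1])+(cs[3]-cs[2]);print('yaw',np.degrees(np.arctan2(e[1],e[0]))-90)
e=(cs[0]-cs[3])+(cs[1]-cs[2]);print('yaw',np.degrees(np.arctan2(e[1],e[0])))
print('wp',t(277,232,88),'roller',t(150,222,60),'knob',t(333,318,152),'knob side',s(290,84,152),'post top side',s(412,66,104),'post top t',t(241,158,104),'plug',s(590,278,34),t(437,112,34))
for W in (cloud(T),cloud(S)):
  q=W.reshape(-1,3);q=q[~np.isnan(q[:,0])]
  c0=cs.mean(0);r=np.hypot(*(q[:,:2]-c0).T)
  k=(q[:,2]>59.5)&(q[:,2]<64.5)&(r<76);print('encl',cv2.minEnclosingCircle(q[k][:,:2].astype(np.float32)))
  k=(q[:,2]>138)&(r<90);print('knob',k.sum(),np.median(q[k],0))
  k=(q[:,2]>98)&(q[:,2]<112)&(r<62)&(q[:,0]>c0[0]+10);print('post',k.sum(),q[k].round(),)
E
```

```text
slab [[ 688.   97.]
 [ 674. -180.]
 [ 427. -167.]
 [ 442.  110.]] [557.47637172 -35.04660474] [np.float64(247.0), np.float64(277.0), np.float64(247.0), np.float64(278.0)]
yaw -2.972532431503339
yaw -2.9695830688072293
wp [563.96445916 -33.55750322] roller [572.02131184  42.42834787] knob [508.18226347 -62.57500479] knob side [510.55156432 -70.95899177] post top side [611.28510851 -13.06650323] post top t [605.41374832 -11.00545971] plug [ 650.69507421 -135.56046243] [ 648.23420112 -134.9176785 ]
encl ((565.1278076171875, -32.289188385009766), 73.41421508789062)
knob 87 [509.05769358 -64.68639404 151.72560803]
post 16 [[615. -14. 103.]
 [615. -17. 107.]
 [612.  -9. 104.]
 [612. -11. 104.]
 [612. -14. 106.]
 [612. -17. 102.]
 [612. -20. 104.]
 [609.  -9. 106.]
 [609. -12. 102.]
 [609. -14. 103.]
 [610. -18. 101.]
 [610. -20. 101.]
 [605. -11. 109.]
 [606. -15. 103.]
 [606. -17. 104.]
 [604. -15.  99.]]
encl ((563.8042602539062, -35.38185119628906), 72.8193130493164)
knob 111 [507.93582297 -71.32617658 149.89861007]
post 17 [[607.  -9. 102.]
 [609. -12. 103.]
 [611. -13. 103.]
 [613. -16. 104.]
 [604. -16. 104.]
 [607. -16. 103.]
 [610. -15. 102.]
 [612. -17. 102.]
 [614. -20. 103.]
 [604. -15. 100.]
 [607. -15.  99.]
 [608. -19. 101.]
 [611. -19. 101.]
 [615. -18.  99.]
 [605. -20. 100.]
 [607. -21.  99.]
 [609. -23. 100.]]
```

```bash
cat >> h.py <<'E'
from scipy.spatial.transform import Rotation as Ro
def pose():
    o=ctrl.get_obs();return o,np.asarray(o['ee_pos']),Ro.from_rotvec(o['orientation'])
def show():
    o,p,R=pose();M=R.as_matrix();y=M[:,1]
    print('t',round(o['t'],2),'p',p.round(1),'yaw_y',np.degrees(np.arctan2(y[1],y[0])).round(1),'xdown',M[:,0].round(3),'F',np.round(o['ft_force'],1),'q',np.round(o['qpos'],2),'w',round(o['width'],1))
def to(x,y,z,yaw):
    "delta (cm, start tool frame) and total dr to pose with tool x down, tool y at yaw deg"
    o,p,R=pose();a=np.radians(yaw);Y=np.array([np.cos(a),np.sin(a),0]);X=np.array([0,0,-1.]);G=Ro.from_matrix(np.stack([X,Y,np.cross(X,Y)],1))
    print('d cm',(R.inv().apply(np.array([x,y,z])-p)/10).round(2),'dr',(R.inv()*G).as_rotvec().round(3))
AX=np.array([564.4,-33.8])
def pol(r,b):a=np.radians(b);return AX+r*np.array([np.cos(a),np.sin(a)])
E
python3 - <<'E'
from h import *
show()
c=pol(49,27+30);print(c)
to(*c,160,55);to(*c,160,55-180)
E
```

```text
t 0.1 p [253.9 570.6 230. ] yaw_y 66.0 xdown [-0.001 -0.001 -1.   ] F [ 0.1 -0.6  0. ] q [ 1.13  0.42  1.63  0.    1.09 -0.02] w 87.7
[591.08731272   7.29485783]
d cm [  7.05 -37.74  53.71] dr [0.192 0.    0.001]
d cm [  7.05 -37.74  53.71] dr [-2.95e+00 -2.00e-03  0.00e+00]
```

Request:
apply_moves --increments '[{"gripper": 0,"delta_pos": [0,-1.826,2.68],"dr": [0,0,0]},{"gripper": 0,"delta_pos": [0,-1.826,2.68],"dr": [0,0,0]},{"gripper": 0,"delta_pos": [0,-1.826,2.68],"dr": [0,0,0]},{"gripper": 0,"delta_pos": [0,-1.826,2.68],"dr": [0,0,0]},{"gripper": 0,"delta_pos": [0,-1.826,2.68],"dr": [0,0,0]}]'

```text
t: 0.52
ee_pos: [339.7, 431.6, 230.3]
orientation: [0.328, 1.546, -0.329]
ft_force: [0.8, -0.1, 0.4]
width: 57.8
```

Request:
apply_moves --increments '[{"gripper": 0,"delta_pos": [0,-1.826,2.68],"dr": [0,0,0]},{"gripper": 0,"delta_pos": [0,-1.826,2.68],"dr": [0,0,0]},{"gripper": 0,"delta_pos": [0,-1.826,2.68],"dr": [0,0,0]},{"gripper": 0,"delta_pos": [0,-1.826,2.68],"dr": [0,0,0]},{"gripper": 0,"delta_pos": [0,-1.826,2.68],"dr": [0,0,0]}]'

```text
t: 0.93
ee_pos: [425.1, 293.6, 230.5]
orientation: [0.328, 1.546, -0.329]
ft_force: [-0.1, 0.4, 0.0]
width: 24.5
```

Request:
apply_moves --increments '[{"gripper": 0,"delta_pos": [0,-1.826,2.68],"dr": [0,0,0]},{"gripper": 0,"delta_pos": [0,-1.826,2.68],"dr": [0,0,0]},{"gripper": 0,"delta_pos": [0,-1.826,2.68],"dr": [0,0,0]},{"gripper": 0,"delta_pos": [0,-1.826,2.68],"dr": [0,0,0]},{"gripper": 0,"delta_pos": [0,-1.826,2.68],"dr": [0,0,0]}]'

```text
t: 1.35
ee_pos: [510.4, 155.7, 230.5]
orientation: [0.328, 1.546, -0.329]
ft_force: [1.1, 0.7, 0.0]
width: 0.7
```

Request:
apply_moves --increments '[{"gripper": 0,"delta_pos": [0,-1.826,2.68],"dr": [0,0,0]},{"gripper": 0,"delta_pos": [0,-1.826,2.68],"dr": [0,0,0]},{"gripper": 0,"delta_pos": [0,-1.826,2.68],"dr": [0,0,0]},{"gripper": 0,"delta_pos": [0,-1.826,2.68],"dr": [0,0,0]},{"gripper": 0,"delta_pos": [0,-1.826,2.68],"dr": [0,0,0]}]'

```text
t: 1.77
ee_pos: [595.7, 17.8, 230.3]
orientation: [0.329, 1.546, -0.329]
ft_force: [0.4, -0.0, -0.4]
width: 0.9
```

Request:
apply_moves --increments '[{"gripper": 0,"delta_pos": [0,0,0],"dr": [0.119,0,0]},{"gripper": 0,"delta_pos": [0,0,0],"dr": [0.119,0,0]},{"gripper": 0,"delta_pos": [0,0,0],"dr": [0.119,0,0]},{"gripper": 0,"delta_pos": [0,0,0],"dr": [0.119,0,0]},{"gripper": 0,"delta_pos": [0,0,0],"dr": [0.119,0,0]}]'

```text
t: 2.18
ee_pos: [595.0, 19.2, 230.2]
orientation: [0.794, 1.422, -0.795]
ft_force: [-0.7, -0.7, -0.5]
width: 0.5
```

Request:
apply_moves --increments '[{"gripper": 0,"delta_pos": [1.5,0,0],"dr": [0.119,0,0]},{"gripper": 0,"delta_pos": [1.5,0,0],"dr": [0,0,0]},{"gripper": 0,"delta_pos": [1.5,0,0],"dr": [0,0,0]},{"gripper": 0,"delta_pos": [0,0,0],"dr": [0,0,0]},{"gripper": 0,"delta_pos": [0,0,0],"dr": [0,0,0]}]'

```text
t: 2.6
ee_pos: [594.6, 19.4, 184.9]
orientation: [0.88, 1.387, -0.882]
ft_force: [0.2, -0.6, 0.2]
width: 0.3
```

Run:
```python
from h import *
show();to(594.9,19,90,25)
d=cap('side','side2');c=d['img'][150:300,200:360]
cv2.imwrite('pics/crop3.png',cv2.resize(c[:,:,::-1],None,fx=4,fy=4,interpolation=cv2.INTER_CUBIC))
```

```text
t 2.6 p [594.6  19.4 184.9] yaw_y 25.1 xdown [-0.002 -0.    -1.   ] F [ 0.2 -0.6  0.2] q [ 0.01  0.44  1.73 -0.    0.98 -0.43] w 0.3
d cm [9.49 0.03 0.06] dr [ 0.002 -0.001  0.002]
```

View pics/crop3.png

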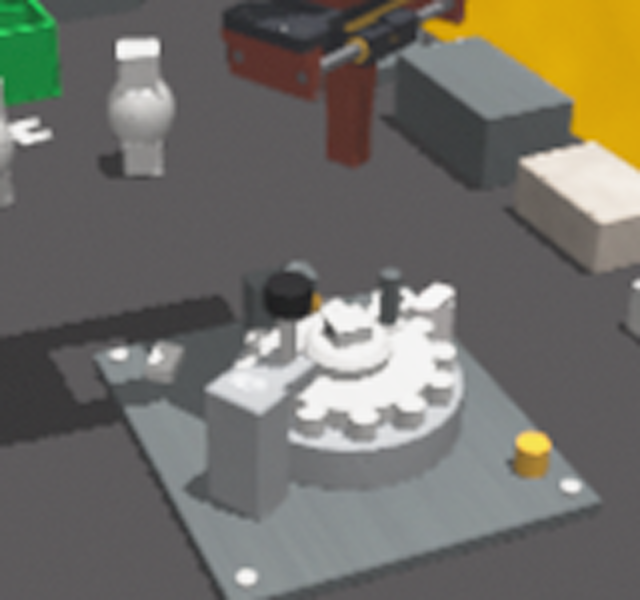

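Request:
apply_moves --increments '[{"gripper": 0,"delta_pos": [2.5,0,0],"dr": [0,0,0]},{"gripper": 0,"delta_pos": [2.5,0,0],"dr": [0,0,0]},{"gripper": 0,"delta_pos": [2.5,0,0],"dr": [0,0,0]},{"gripper": 0,"delta_pos": [1.8,0,0],"dr": [0,0,0]},{"gripper": 0,"delta_pos": [0,0,0],"dr": [0,0,0]}]'

```text
t: 3.07
ee_pos: [593.6, 19.4, 90.2]
orientation: [0.879, 1.389, -0.883]
ft_force: [0.2, -0.2, -0.3]
width: 0.4
```

Request:
apply_moves --increments '[{"gripper": 0,"delta_pos": [0,0,0.4],"dr": [0,0,0]},{"gripper": 0,"delta_pos": [0,0,0.4],"dr": [0,0,0]},{"gripper": 0,"delta_pos": [0,0,0.3],"dr": [0,0,0]},{"gripper": 0,"delta_pos": [0,0,0.1],"dr": [0,0,0]},{"gripper": 0,"delta_pos": [0,0,0],"dr": [0,0,0]}]'

```text
t: 3.48
ee_pos: [601.3, 8.1, 93.9]
orientation: [0.882, 1.383, -0.88]
ft_force: [0.3, -0.4, -0.7]
width: 0.7
```

Request:
apply_moves --increments '[{"gripper": 0,"delta_pos": [0,0,0.1],"dr": [0,0,0]},{"gripper": 0,"delta_pos": [0,0,0.1],"dr": [0,0,0]},{"gripper": 0,"delta_pos": [0,0,0.1],"dr": [0,0,0]},{"gripper": 0,"delta_pos": [0,0,0],"dr": [0,0,0]},{"gripper": 0,"delta_pos": [0,0,0],"dr": [0,0,0]}]'

```text
t: 3.9
ee_pos: [601.6, 5.8, 92.7]
orientation: [0.881, 1.385, -0.881]
ft_force: [0.8, -0.2, 0.7]
width: 0.1
```

Request:
apply_moves --increments '[{"gripper": 0,"delta_pos": [0,0,0.1],"dr": [0,0,0]},{"gripper": 0,"delta_pos": [0,0,0.1],"dr": [0,0,0]},{"gripper": 0,"delta_pos": [0,0,0.1],"dr": [0,0,0]},{"gripper": 0,"delta_pos": [0,0,0],"dr": [0,0,0]},{"gripper": 0,"delta_pos": [0,0,0],"dr": [0,0,0]}]'

```text
t: 4.32
ee_pos: [602.9, 3.0, 92.6]
orientation: [0.881, 1.385, -0.881]
ft_force: [0.6, 0.4, 0.0]
width: 0.5
```

Run:
```python
from h import *
show()
```

```text
t 4.32 p [602.9   3.   92.6] yaw_y 25.1 xdown [-0. -0. -1.] F [0.6 0.4 0. ] q [-0.01  0.57  1.76 -0.    0.81 -0.45] w 0.5
```

Request:
apply_moves --increments '[{"gripper": 0,"delta_pos": [0.2,0,0.1],"dr": [0,0,0]},{"gripper": 0,"delta_pos": [0,0,0.1],"dr": [0,0,0]},{"gripper": 0,"delta_pos": [0,0,0.1],"dr": [0,0,0]},{"gripper": 0,"delta_pos": [0,0,0],"dr": [0,0,0]},{"gripper": 0,"delta_pos": [0,0,0],"dr": [0,0,0]}]'

```text
t: 4.73
ee_pos: [603.8, 2.1, 90.7]
orientation: [0.883, 1.387, -0.88]
ft_force: [-1.7, 8.0, 2.3]
width: 0.6
```

Request:
apply_moves --increments '[{"gripper": 0,"delta_pos": [0,0.037,0.131],"dr": [0.0262,0,0]},{"gripper": 0,"delta_pos": [0,0.037,0.131],"dr": [0.0262,0,0]},{"gripper": 0,"delta_pos": [0,0.037,0.131],"dr": [0.0262,0,0]},{"gripper": 0,"delta_pos": [0,0,0],"dr": [0,0,0]},{"gripper": 0,"delta_pos": [0,0,0],"dr": [0,0,0]}]'

```text
t: 5.15
ee_pos: [606.9, -1.2, 90.7]
orientation: [0.942, 1.359, -0.939]
ft_force: [-0.3, 8.0, 1.6]
width: 0.3
```

Request:
apply_moves --increments '[{"gripper": 0,"delta_pos": [0,0.037,0.131],"dr": [0.0262,0,0]},{"gripper": 0,"delta_pos": [0,0.037,0.131],"dr": [0.0262,0,0]},{"gripper": 0,"delta_pos": [0,0.037,0.131],"dr": [0.0262,0,0]},{"gripper": 0,"delta_pos": [0,0.037,0.131],"dr": [0.0262,0,0]},{"gripper": 0,"delta_pos": [0,0.037,0.131],"dr": [0.0262,0,0]}]'

```text
t: 5.57
ee_pos: [611.3, -7.6, 90.8]
orientation: [1.041, 1.308, -1.039]
ft_force: [2.4, 3.9, -1.0]
width: 0.6
```

Request:
apply_moves --increments '[{"gripper": 0,"delta_pos": [0,0.037,0.131],"dr": [0.0262,0,0]},{"gripper": 0,"delta_pos": [0,0.037,0.131],"dr": [0.0262,0,0]},{"gripper": 0,"delta_pos": [0,0.037,0.131],"dr": [0.0262,0,0]},{"gripper": 0,"delta_pos": [0,0,0],"dr": [0,0,0]},{"gripper": 0,"delta_pos": [0,0,0],"dr": [0,0,0]}]'

```text
t: 5.98
ee_pos: [612.1, -12.5, 90.5]
orientation: [1.098, 1.277, -1.099]
ft_force: [-0.6, 0.3, 0.1]
width: 0.3
```

```bash
cat >> h.py <<'E'
def look(f):
    show();W=[cloud(cap(n,n+f)) for n in('top','side')]
    for w in W:
        q=w.reshape(-1,3);q=q[~np.isnan(q[:,0])];r=np.hypot(*(q[:,:2]-AX).T);b=np.degrees(np.arctan2(q[:,1]-AX[1],q[:,0]-AX[0]))
        k=(q[:,2]>74)&(q[:,2]<108)&(r>38)&(r<62)&(b>-120)&(b<40)
        h=np.histogram(b[k],np.arange(-120,41,8));print(k.sum(),dict(zip(h[1][:-1].astype(int).tolist(),h[0].tolist())))
E
python3 -c "
from h import *
look('4')
o,p,R=pose();print(R.inv().apply(np.r_[AX,90]-p))"
```

```text
t 5.98 p [612.1 -12.5  90.5] yaw_y 8.6 xdown [-0.001 -0.    -1.   ] F [-0.6  0.3  0.1] q [-0.04  0.59  1.74 -0.    0.82 -0.19] w 0.3
0 {-120: 0, -112: 0, -104: 0, -96: 0, -88: 0, -80: 0, -72: 0, -64: 0, -56: 0, -48: 0, -40: 0, -32: 0, -24: 0, -16: 0, -8: 0, 0: 0, 8: 0, 16: 0, 24: 0, 32: 0}
137 {-120: 0, -112: 0, -104: 0, -96: 0, -88: 0, -80: 0, -72: 0, -64: 0, -56: 0, -48: 0, -40: 0, -32: 0, -24: 0, -16: 44, -8: 16, 0: 3, 8: 40, 16: 11, 24: 8, 32: 15}
[  0.58631677 -50.43210027  14.11480176]
```

Request:
apply_moves --increments '[{"gripper": 0,"delta_pos": [0,0.06,0.218],"dr": [0.0436,0,0]},{"gripper": 0,"delta_pos": [0,0.06,0.218],"dr": [0.0436,0,0]},{"gripper": 0,"delta_pos": [0,0.06,0.218],"dr": [0.0436,0,0]},{"gripper": 0,"delta_pos": [0,0.06,0.218],"dr": [0.0436,0,0]},{"gripper": 0,"delta_pos": [0,0,0],"dr": [0,0,0]}]'

```text
t: 6.5
ee_pos: [615.4, -19.6, 90.6]
orientation: [1.231, 1.198, -1.229]
ft_force: [0.0, 6.9, 1.4]
width: 0.5
```

Request:
apply_moves --increments '[{"gripper": 0,"delta_pos": [0,0.037,0.131],"dr": [0.0262,0,0]},{"gripper": 0,"delta_pos": [0,0.037,0.131],"dr": [0.0262,0,0]},{"gripper": 0,"delta_pos": [0,0.037,0.131],"dr": [0.0262,0,0]},{"gripper": 0,"delta_pos": [0,0.037,0.131],"dr": [0.0262,0,0]},{"gripper": 0,"delta_pos": [0,0,0],"dr": [0,0,0]}]'

```text
t: 6.92
ee_pos: [616.7, -24.4, 90.7]
orientation: [1.306, 1.146, -1.304]
ft_force: [1.9, 7.3, 2.0]
width: 0.7
```

Request:
apply_moves --increments '[{"gripper": 0,"delta_pos": [0,0.037,0.131],"dr": [0.0262,0,0]},{"gripper": 0,"delta_pos": [0,0.037,0.131],"dr": [0.0262,0,0]},{"gripper": 0,"delta_pos": [0,0.037,0.131],"dr": [0.0262,0,0]},{"gripper": 0,"delta_pos": [0,0.037,0.131],"dr": [0.0262,0,0]},{"gripper": 0,"delta_pos": [0,0,0],"dr": [0,0,0]}]'

```text
t: 7.33
ee_pos: [617.3, -31.0, 90.6]
orientation: [1.38, 1.089, -1.38]
ft_force: [0.1, 2.4, -0.2]
width: 0.7
```

```bash
python3 -c "
from h import *
show()
o,p,R=pose();print(R.inv().apply(np.r_[AX,90]-p))"
```

```text
t 7.33 p [617.3 -31.   90.6] yaw_y -13.5 xdown [ 0.  0. -1.] F [ 0.1  2.4 -0.2] q [-0.07  0.59  1.72  0.    0.82  0.16] w 0.7
[  0.63734983 -50.76081375  15.05577865]
```

Request:
apply_moves --increments '[{"gripper": 0,"delta_pos": [0,0.037,0.131],"dr": [0.0262,0,0]},{"gripper": 0,"delta_pos": [0,0.037,0.131],"dr": [0.0262,0,0]},{"gripper": 0,"delta_pos": [0,0.037,0.131],"dr": [0.0262,0,0]},{"gripper": 0,"delta_pos": [0,0,0],"dr": [0,0,0]},{"gripper": 0,"delta_pos": [0,0,0],"dr": [0,0,0]}]'

```text
t: 7.75
ee_pos: [617.1, -35.9, 90.6]
orientation: [1.436, 1.044, -1.436]
ft_force: [1.3, 0.1, 0.9]
width: 0.5
```

```bash
python3 -c "
from h import *
look('5')
o,p,R=pose();print(R.inv().apply(np.r_[AX,90]-p))"
```

```text
t 7.75 p [617.1 -35.9  90.6] yaw_y -17.9 xdown [-0. -0. -1.] F [1.3 0.1 0.9] q [-0.08  0.59  1.72 -0.    0.82  0.24] w 0.5
0 {-120: 0, -112: 0, -104: 0, -96: 0, -88: 0, -80: 0, -72: 0, -64: 0, -56: 0, -48: 0, -40: 0, -32: 0, -24: 0, -16: 0, -8: 0, 0: 0, 8: 0, 16: 0, 24: 0, 32: 0}
112 {-120: 0, -112: 0, -104: 0, -96: 0, -88: 0, -80: 0, -72: 0, -64: 0, -56: 0, -48: 19, -40: 41, -32: 6, -24: 13, -16: 25, -8: 1, 0: 7, 8: 0, 16: 0, 24: 0, 32: 0}
[  0.66402449 -50.81183955  14.47191447]
```

Request:
apply_moves --increments '[{"gripper": 0,"delta_pos": [0,0.06,0.218],"dr": [0.0436,0,0]},{"gripper": 0,"delta_pos": [0,0.06,0.218],"dr": [0.0436,0,0]},{"gripper": 0,"delta_pos": [0,0.06,0.218],"dr": [0.0436,0,0]},{"gripper": 0,"delta_pos": [0,0.06,0.218],"dr": [0.0436,0,0]},{"gripper": 0,"delta_pos": [0,0,0],"dr": [0,0,0]}]'

```text
t: 8.27
ee_pos: [616.3, -44.5, 90.7]
orientation: [1.56, 0.937, -1.559]
ft_force: [-0.2, -0.1, -0.9]
width: 0.7
```

Request:
apply_moves --increments '[{"gripper": 0,"delta_pos": [0,0.037,0.131],"dr": [0.0262,0,0]},{"gripper": 0,"delta_pos": [0,0.037,0.131],"dr": [0.0262,0,0]},{"gripper": 0,"delta_pos": [0,0.037,0.131],"dr": [0.0262,0,0]},{"gripper": 0,"delta_pos": [0,0.037,0.131],"dr": [0.0262,0,0]},{"gripper": 0,"delta_pos": [0,0,0],"dr": [0,0,0]}]'

```text
t: 8.68
ee_pos: [615.8, -48.1, 90.7]
orientation: [1.634, 0.869, -1.629]
ft_force: [2.8, 7.3, -2.1]
width: 0.5
```

Request:
apply_moves --increments '[{"gripper": 0,"delta_pos": [0,0.037,0.131],"dr": [0.0262,0,0]},{"gripper": 0,"delta_pos": [0,0.037,0.131],"dr": [0.0262,0,0]},{"gripper": 0,"delta_pos": [0,0.037,0.131],"dr": [0.0262,0,0]},{"gripper": 0,"delta_pos": [0,0.037,0.131],"dr": [0.0262,0,0]},{"gripper": 0,"delta_pos": [0,0,0],"dr": [0,0,0]}]'

```text
t: 9.1
ee_pos: [613.4, -54.0, 90.7]
orientation: [1.703, 0.795, -1.701]
ft_force: [1.3, 4.1, -0.4]
width: 0.2
```

```bash
python3 -c "
from h import *
show()
o,p,R=pose();print(R.inv().apply(np.r_[AX,90]-p))"
```

```text
t 9.1 p [613.4 -54.   90.7] yaw_y -40.0 xdown [ 0.001  0.001 -1.   ] F [ 1.3  4.1 -0.4] q [-0.11  0.59  1.73  0.    0.82  0.59] w 0.2
[  0.68606726 -50.55578119  15.99116934]
```

Request:
apply_moves --increments '[{"gripper": 0,"delta_pos": [0,0.037,0.131],"dr": [0.0262,0,0]},{"gripper": 0,"delta_pos": [0,0.037,0.131],"dr": [0.0262,0,0]},{"gripper": 0,"delta_pos": [0,0.037,0.131],"dr": [0.0262,0,0]},{"gripper": 0,"delta_pos": [0,0,0],"dr": [0,0,0]},{"gripper": 0,"delta_pos": [0,0,0],"dr": [0,0,0]}]'

```text
t: 9.52
ee_pos: [611.0, -59.0, 90.6]
orientation: [1.753, 0.736, -1.754]
ft_force: [-0.1, 0.5, -0.0]
width: 0.2
```

Request:
apply_moves --increments '[{"gripper": 0,"delta_pos": [0,0.037,0.131],"dr": [0.0262,0,0]},{"gripper": 0,"delta_pos": [0,0.037,0.131],"dr": [0.0262,0,0]},{"gripper": 0,"delta_pos": [0,0.037,0.131],"dr": [0.0262,0,0]},{"gripper": 0,"delta_pos": [0,0,0],"dr": [0,0,0]},{"gripper": 0,"delta_pos": [0,0,0],"dr": [0,0,0]}]'

```text
t: 9.93
ee_pos: [609.2, -62.2, 90.7]
orientation: [1.805, 0.676, -1.805]
ft_force: [0.9, -0.0, 0.0]
width: 0.3
```

```bash
python3 -c "
from h import *
look('6')
o,p,R=pose();print(R.inv().apply(np.r_[AX,90]-p))"
```

```text
t 9.93 p [609.2 -62.2  90.7] yaw_y -48.9 xdown [-0. -0. -1.] F [ 0.9 -0.   0. ] q [-0.12  0.59  1.74 -0.    0.82  0.73] w 0.3
0 {-120: 0, -112: 0, -104: 0, -96: 0, -88: 0, -80: 0, -72: 0, -64: 0, -56: 0, -48: 0, -40: 0, -32: 0, -24: 0, -16: 0, -8: 0, 0: 0, 8: 0, 16: 0, 24: 0, 32: 0}
111 {-120: 0, -112: 0, -104: 0, -96: 0, -88: 0, -80: 1, -72: 48, -64: 18, -56: 2, -48: 36, -40: 6, -32: 0, -24: 0, -16: 0, -8: 0, 0: 0, 8: 0, 16: 0, 24: 0, 32: 0}
[  0.65711881 -50.73361805  15.25863833]
```

Request:
apply_moves --increments '[{"gripper": 0,"delta_pos": [0,0.2,-0.8],"dr": [0,0,0]},{"gripper": 0,"delta_pos": [-2.5,0,0],"dr": [0,0,0]},{"gripper": 0,"delta_pos": [-3.5,0,0],"dr": [0,0,0]},{"gripper": 0,"delta_pos": [-3.5,0,0],"dr": [0,0,0]},{"gripper": 0,"delta_pos": [-2,0,0],"dr": [0,0,0]}]'

```text
t: 10.45
ee_pos: [618.6, -58.0, 209.5]
orientation: [1.808, 0.674, -1.8]
ft_force: [0.6, -0.3, 0.4]
width: 0.4
```

Request:
apply_moves --increments '[{"gripper": 0,"delta_pos": [-2,1.5,0],"dr": [0,0,0]},{"gripper": 0,"delta_pos": [-2,2,-3],"dr": [0,0,0]},{"gripper": 0,"delta_pos": [0,0,-3.5],"dr": [0,0,0]},{"gripper": 0,"delta_pos": [0,0,-3.5],"dr": [0,0,0]},{"gripper": 0,"delta_pos": [0,0,0],"dr": [0,0,0]}]'

```text
t: 10.87
ee_pos: [719.3, -15.0, 246.3]
orientation: [1.807, 0.678, -1.799]
ft_force: [-0.8, 0.7, 0.1]
width: 0.2
```

Run:
```python
from h import *
look('7')
T=dict(np.load('/tmp/top7.npz'));S=dict(np.load('/tmp/side7.npz'))
a=cv2.resize(T['img'][160:262,252:364],(500,455),interpolation=cv2.INTER_CUBIC);b=cv2.resize(S['img'][205:296,230:330],(500,455)[::1],interpolation=cv2.INTER_CUBIC)
cv2.imwrite('pics/c7.png',cv2.resize(np.hstack([a,b])[:,:,::-1],(800,364)))
for w in(cloud(T),cloud(S)):
  q=w.reshape(-1,3);r=np.hypot(*(q[:,:2]-AX).T)
  k=(q[:,2]>135)&(q[:,2]<165)&(np.hypot(q[:,0]-508,q[:,1]+66)<25);print('knob',k.sum(),np.median(q[k],0),q[k].mean(0),q[k].min(0),q[k].max(0))
to(508,-64,185,-120);to(508,-64,185,0)
```

```text
t 10.87 p [719.3 -15.  246.3] yaw_y -48.8 xdown [ 0.004  0.001 -1.   ] F [-0.8  0.7  0.1] q [-0.04  0.55  1.39  0.    1.2   0.81] w 0.2
0 {-120: 0, -112: 0, -104: 0, -96: 0, -88: 0, -80: 0, -72: 0, -64: 0, -56: 0, -48: 0, -40: 0, -32: 0, -24: 0, -16: 0, -8: 0, 0: 0, 8: 0, 16: 0, 24: 0, 32: 0}
66 {-120: 0, -112: 0, -104: 0, -96: 0, -88: 0, -80: 0, -72: 46, -64: 20, -56: 0, -48: 0, -40: 0, -32: 0, -24: 0, -16: 0, -8: 0, 0: 0, 8: 0, 16: 0, 24: 0, 32: 0}
  return _methods._mean(a, axis=axis, dtype=dtype,
  ret = um.true_divide(
<stdin>:8: RuntimeWarning: Mean of empty slice.
Traceback (most recent call last):
ValueError: zero-size array to reduction operation minimum which has no identity
```

View pics/c7.png

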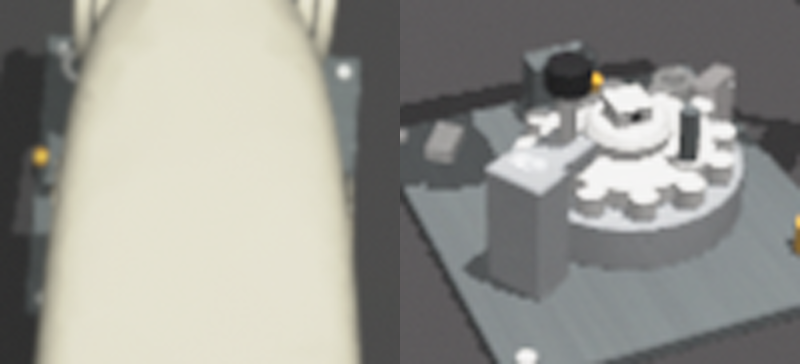

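Run:
```python
from h import *
S=dict(np.load('/tmp/side7.npz'))
p=ray(S,302,232.5,104);v=p-AX;print('post',p,np.hypot(*v),np.degrees(np.arctan2(v[1],v[0])),'expect',pol(48,-63),pol(48,-33))
w=cloud(S);q=w.reshape(-1,3);k=(q[:,2]>125)&(q[:,2]<165)&(np.hypot(q[:,0]-508,q[:,1]+66)<30);q=q[k];print('knob',k.sum(),np.median(q,0),q.min(0),q.max(0),np.sort(q[:,2])[-15:].round())
print(pol(64,207));to(508,-64,200,-49)
```

```text
post [588.25222657 -80.88716695] 52.78380436676142 -63.13529108886602 expect [586.19154399 -76.56831316] [604.65618726 -59.94267368]
knob 133 [507.3913855  -72.93255301 148.71174253] [494.71449916 -80.73072327 127.87696054] [524.72344736 -51.07975063 153.2593966 ] [152. 152. 152. 152. 152. 152. 152. 152. 152. 153. 153. 153. 153. 153.
 153.]
[507.37558245 -62.85539198]
d cm [  4.52 -10.18  18.66] dr [0.003 0.001 0.   ]
```

Request:
apply_moves --increments '[{"gripper": 0,"delta_pos": [0,-1.683,3.12],"dr": [0,0,0]},{"gripper": 0,"delta_pos": [0,-1.683,3.12],"dr": [0,0,0]},{"gripper": 0,"delta_pos": [0,-1.683,3.12],"dr": [0,0,0]},{"gripper": 0,"delta_pos": [0,-1.683,3.12],"dr": [0,0,0]},{"gripper": 0,"delta_pos": [0,-1.683,3.12],"dr": [0,0,0]}]'

```text
t: 11.38
ee_pos: [539.1, -58.7, 245.3]
orientation: [1.804, 0.676, -1.806]
ft_force: [1.4, -0.7, 1.3]
width: 0.9
```

Request:
apply_moves --increments '[{"gripper": 0,"delta_pos": [0,-1.683,3.12],"dr": [0,0,0]},{"gripper": 0,"delta_pos": [2,0,0],"dr": [0,0,0]},{"gripper": 0,"delta_pos": [2,0,0],"dr": [0,0,0]},{"gripper": 0,"delta_pos": [2,0,0],"dr": [0,0,0]},{"gripper": 0,"delta_pos": [1,0,0],"dr": [0,0,0]}]'

```text
t: 11.8
ee_pos: [505.3, -66.2, 174.1]
orientation: [1.803, 0.676, -1.808]
ft_force: [0.1, -0.7, -0.3]
width: 0.7
```

Request:
apply_moves --increments '[{"gripper": 0,"delta_pos": [0.5,0,0],"dr": [0,0,0]},{"gripper": 0,"delta_pos": [0,0,0],"dr": [0,0,0]},{"gripper": 0,"delta_pos": [0,0,0],"dr": [0,0,0]},{"gripper": 0,"delta_pos": [0,0,0],"dr": [0,0,0]},{"gripper": 0,"delta_pos": [0,0,0],"dr": [0,0,0]}]'

```text
t: 12.22
ee_pos: [508.2, -65.9, 171.5]
orientation: [1.806, 0.675, -1.803]
ft_force: [0.7, -0.8, 0.9]
width: 0.3
```

Run:
```python
from h import *
show();to(508,-65,170,-49)
T=cap('top','top8');S=cap('side','side8')
a=cv2.resize(T['img'][160:262,252:364],(500,455),interpolation=cv2.INTER_CUBIC);b=cv2.resize(S['img'][190:281,230:330],(500,455)[::1],interpolation=cv2.INTER_CUBIC)
cv2.imwrite('pics/c8.png',cv2.resize(np.hstack([a,b])[:,:,::-1],(800,364)))
```

```text
t 12.22 p [508.2 -65.9 171.5] yaw_y -48.9 xdown [ 0.002 -0.    -1.   ] F [ 0.7 -0.8  0.9] q [-0.15  0.34  1.92 -0.    0.88  0.7 ] w 0.3
d cm [ 0.15 -0.07 -0.04] dr [ 0.001 -0.001 -0.001]
```

View pics/c8.png

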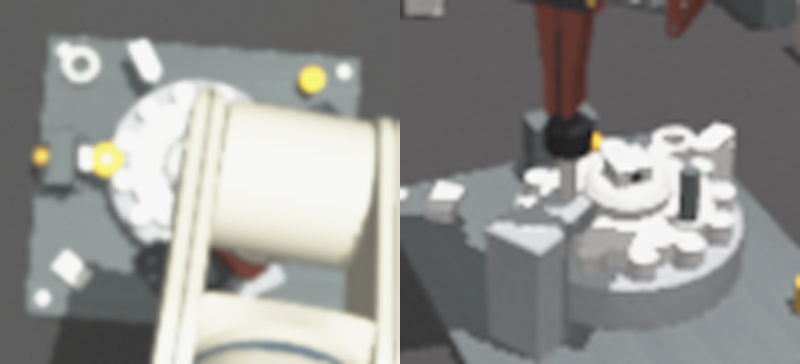

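Request:
apply_moves --increments '[{"gripper": 0,"delta_pos": [0.4,-0.08,-0.07],"dr": [0,0,0]},{"gripper": 0,"delta_pos": [0.4,0,0],"dr": [0,0,0]},{"gripper": 0,"delta_pos": [0.3,0,0],"dr": [0,0,0]},{"gripper": 0,"delta_pos": [0.2,0,0],"dr": [0,0,0]},{"gripper": 0,"delta_pos": [0.2,0,0],"dr": [0,0,0]}]'

```text
t: 12.73
ee_pos: [507.5, -64.6, 155.5]
orientation: [1.805, 0.676, -1.805]
ft_force: [-1.0, 1.2, 3.5]
width: 0.4
```

Request:
apply_moves --increments '[{"gripper": 0,"delta_pos": [0.1,0,0],"dr": [0,0,0]},{"gripper": 0,"delta_pos": [0.1,0,0],"dr": [0,0,0]},{"gripper": 0,"delta_pos": [0.1,0,0],"dr": [0,0,0]},{"gripper": 0,"delta_pos": [0.1,0,0],"dr": [0,0,0]},{"gripper": 0,"delta_pos": [0,0,0],"dr": [0,0,0]}]'

```text
t: 13.15
ee_pos: [507.5, -64.7, 151.5]
orientation: [1.805, 0.676, -1.805]
ft_force: [-0.9, -0.4, 0.9]
width: 0.4
```

Request:
apply_moves --increments '[{"gripper": 0,"delta_pos": [0.15,0,0],"dr": [0,0,0]},{"gripper": 0,"delta_pos": [0.15,0,0],"dr": [0,0,0]},{"gripper": 0,"delta_pos": [0.15,0,0],"dr": [0,0,0]},{"gripper": 0,"delta_pos": [0.15,0,0],"dr": [0,0,0]},{"gripper": 0,"delta_pos": [0.15,0,0],"dr": [0,0,0]}]'

```text
t: 13.57
ee_pos: [507.5, -64.7, 144.0]
orientation: [1.805, 0.676, -1.805]
ft_force: [-1.3, 0.5, 3.6]
width: 0.5
```

Request:
apply_moves --increments '[{"gripper": 0,"delta_pos": [0.1,0,0],"dr": [0,0,0]},{"gripper": 0,"delta_pos": [0.1,0,0],"dr": [0,0,0]},{"gripper": 0,"delta_pos": [0.1,0,0],"dr": [0,0,0]},{"gripper": 0,"delta_pos": [0.1,0,0],"dr": [0,0,0]},{"gripper": 0,"delta_pos": [0,0,0],"dr": [0,0,0]}]'

```text
t: 13.98
ee_pos: [507.5, -64.7, 140.0]
orientation: [1.805, 0.676, -1.805]
ft_force: [-0.4, -0.2, 0.4]
width: 0.6
```

Request:
apply_moves --increments '[{"gripper": 0,"delta_pos": [0.05,0,0],"dr": [0,0,0]},{"gripper": 0,"delta_pos": [0.05,0,0],"dr": [0,0,0]},{"gripper": 0,"delta_pos": [0.05,0,0],"dr": [0,0,0]},{"gripper": 0,"delta_pos": [0.05,0,0],"dr": [0,0,0]},{"gripper": 0,"delta_pos": [0,0,0],"dr": [0,0,0]}]'

```text
t: 14.4
ee_pos: [507.5, -64.7, 138.1]
orientation: [1.805, 0.676, -1.805]
ft_force: [-1.7, -0.7, 2.7]
width: 0.4
```

Request:
apply_moves --increments '[{"gripper": 0,"delta_pos": [0.04,0,0],"dr": [0,0,0]},{"gripper": 0,"delta_pos": [0.04,0,0],"dr": [0,0,0]},{"gripper": 0,"delta_pos": [0.04,0,0],"dr": [0,0,0]},{"gripper": 0,"delta_pos": [0.04,0,0],"dr": [0,0,0]},{"gripper": 0,"delta_pos": [0,0,0],"dr": [0,0,0]}]'

```text
t: 14.82
ee_pos: [507.6, -64.7, 136.5]
orientation: [1.805, 0.676, -1.805]
ft_force: [-1.7, 0.2, 2.9]
width: 0.6
```

Request:
apply_moves --increments '[{"gripper": 0,"delta_pos": [0.04,0,0],"dr": [0,0,0]},{"gripper": 0,"delta_pos": [0.04,0,0],"dr": [0,0,0]},{"gripper": 0,"delta_pos": [0.04,0,0],"dr": [0,0,0]},{"gripper": 0,"delta_pos": [0.04,0,0],"dr": [0,0,0]},{"gripper": 0,"delta_pos": [0,0,0],"dr": [0,0,0]}]'

```text
t: 15.23
ee_pos: [507.7, -64.7, 135.9]
orientation: [1.805, 0.676, -1.804]
ft_force: [-4.8, 0.8, 13.7]
width: 0.4
```

Request:
apply_moves --increments '[{"gripper": 0,"delta_pos": [0.02,0,0],"dr": [0,0,0]},{"gripper": 0,"delta_pos": [0.02,0,0],"dr": [0,0,0]},{"gripper": 0,"delta_pos": [0,0,0],"dr": [0,0,0]},{"gripper": 0,"delta_pos": [0,0,0],"dr": [0,0,0]},{"gripper": 0,"delta_pos": [0,0,0],"dr": [0,0,0]}]'

```text
t: 15.65
ee_pos: [507.7, -64.7, 135.8]
orientation: [1.805, 0.676, -1.804]
ft_force: [-5.0, 1.2, 17.6]
width: 0.7
```

Request:
apply_moves --increments '[{"gripper": 0,"delta_pos": [0.01,0,0],"dr": [0,0,0]},{"gripper": 0,"delta_pos": [0,0,0],"dr": [0,0,0]},{"gripper": 0,"delta_pos": [0,0,0],"dr": [0,0,0]},{"gripper": 0,"delta_pos": [0,0,0],"dr": [0,0,0]},{"gripper": 0,"delta_pos": [0,0,0],"dr": [0,0,0]}]'

```text
t: 16.07
ee_pos: [507.7, -64.7, 135.8]
orientation: [1.805, 0.676, -1.804]
ft_force: [-5.5, 1.2, 18.6]
width: 0.5
```

Request:
apply_moves --increments '[{"gripper": 0,"delta_pos": [-0.2,0,0],"dr": [0,0,0]},{"gripper": 0,"delta_pos": [-1,0,0],"dr": [0,0,0]},{"gripper": 0,"delta_pos": [-2.5,0,0],"dr": [0,0,0]},{"gripper": 0,"delta_pos": [-3,0,0],"dr": [0,0,0]},{"gripper": 0,"delta_pos": [-3,0,0],"dr": [0,0,0]}]'

```text
t: 16.48
ee_pos: [507.0, -64.6, 232.4]
orientation: [1.804, 0.677, -1.806]
ft_force: [1.0, 0.2, 0.5]
width: 0.2
```

Request:
apply_moves --increments '[{"gripper": 0,"delta_pos": [-1,2,-2],"dr": [0,0,0]},{"gripper": 0,"delta_pos": [0,2.5,-2.5],"dr": [0,0,0]},{"gripper": 0,"delta_pos": [0,2.5,-2.5],"dr": [0,0,0]},{"gripper": 0,"delta_pos": [0,1,-1],"dr": [0,0,0]},{"gripper": 0,"delta_pos": [0,0,0],"dr": [0,0,0]}]'

```text
t: 16.9
ee_pos: [623.3, -72.7, 241.7]
orientation: [1.806, 0.675, -1.802]
ft_force: [-0.9, 1.2, -0.4]
width: 0.3
```

Run:
```python
from h import *
look('9')
S=dict(np.load('/tmp/side9.npz'))
b=cv2.resize(S['img'][190:300,210:350],None,fx=5,fy=5,interpolation=cv2.INTER_CUBIC);cv2.imwrite('pics/c9.png',b[:,:,::-1])
q=cloud(S).reshape(-1,3);k=(q[:,2]>108)&(q[:,2]<165)&(np.hypot(q[:,0]-508,q[:,1]+66)<24);print('knob top',np.sort(q[k][:,2])[-15:].round())
```

```text
t 16.9 p [623.3 -72.7 241.7] yaw_y -48.9 xdown [ 0.002 -0.    -1.   ] F [-0.9  1.2 -0.4] q [-0.14  0.41  1.62  0.    1.11  0.72] w 0.3
0 {-120: 0, -112: 0, -104: 0, -96: 0, -88: 0, -80: 0, -72: 0, -64: 0, -56: 0, -48: 0, -40: 0, -32: 0, -24: 0, -16: 0, -8: 0, 0: 0, 8: 0, 16: 0, 24: 0, 32: 0}
67 {-120: 0, -112: 0, -104: 0, -96: 0, -88: 0, -80: 0, -72: 45, -64: 21, -56: 1, -48: 0, -40: 0, -32: 0, -24: 0, -16: 0, -8: 0, 0: 0, 8: 0, 16: 0, 24: 0, 32: 0}
knob top [129. 129. 129. 129. 129. 129. 129. 129. 129. 130. 130. 130. 130. 130.
 130.]
```

View pics/c9.png

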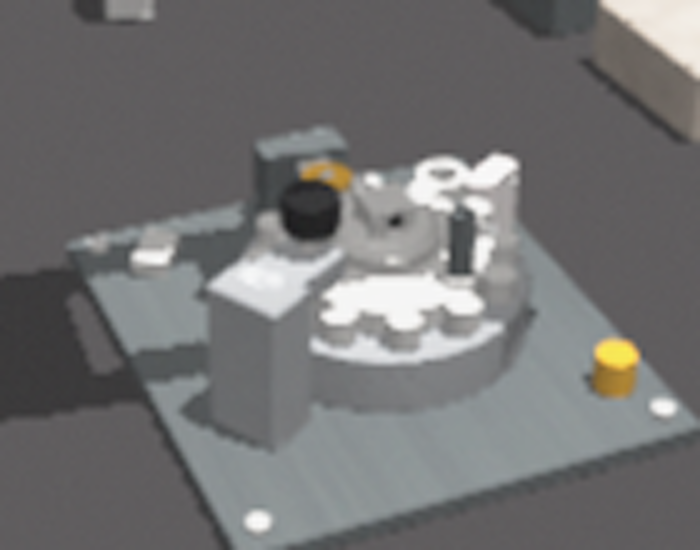

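```bash
python3 -c "
from workcell import ctrl
print(ctrl.close_job())"
```

```text
the job is handed in; nothing more can be done
None
```

I turned the turret three clicks clockwise with closed fingertips, locked it, and handed the job in at about 17 s.

**Turret:**
- It started with the post at the pointer.
- Forces I read while pushing were about 8 N. I only read them at the end of each move, so brief peaks in between are unseen.
- It snapped ahead by itself at each hump. After the third, the post measured about -63° in world axes. With the fixture turned about -3°, that is the -60° seat. The final view showed it still there.

**Lock:**
- The pin passed the rim lobes with no extra resistance.
- It met a rigid stop about 2 mm below the pot's top.
- I held it there at 14 to 19 N. Pressing harder raised the force but moved the pin no further, so I took this as home.
- I then lifted clear. The knob top reads about 129 mm against the 128 mm implied by touch.

**Disagreements:**
- The side camera read about 4 mm low in y compared with the top camera and the known sizes. I set the press target between the two.
- The top camera's view of the turret was blocked by the arm in the later checks, so those rest on the side view.
- I did not measure the other things on the bench afterwards. I touched none that I know of, and those in the last view looked unmoved.

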